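Strip a tape roll off its spindle

TASK

Take the wound tape roll off the upright spindle of the unwinder stand: first turn both retaining knobs clockwise to their end stops so that their fingers swing off the roll, then raise the lift plate by its handle to its top stop, so that the roll slides straight up off the spindle. Then push the roll across, lying flat all the way, onto the stand's shelf until it rests against the end lip, about midway along that lip; leave the plate up and the knobs open, and do not disturb the other things on the counter.

Things in the scene. Friction and masses are not known exactly. Their poses are not given: they have to be found in the camera images.
- stand: Unwinder stand: grey base plate 184 x 322 x 12 mm, fixed to the counter, running from y = -135 to 187 mm. Origin on the spindle axis at counter height, z up; +y points along the base from the spindle towards the shelf.
- lip_face (a point): Middle of the foot of the end lip's inner face, at shelf-top height: stand frame (0, 175, 69) mm; stand axes. Shelf: flat aluminium top 130 mm wide (x), from stand y = 53 to 175 mm, 69 mm above the counter, with this one end lip 12 mm high.
- spindle_top (a point): Middle of the top of the spindle, an upright steel post 26 mm in diameter, 66 mm above the counter; stand axes.
- roll: Wound roll of paper tape on a cardboard core, outer diameter 92 mm, bore 31 mm, height 36 mm, about 240 g. Origin at the centre of its underside, z along its axis. It starts round the spindle, on the lift plate, underside 26 mm above the counter, and is held down by the two knobs' fingers. Too wide to grip across.
- lift_plate (a joint): Height of the lift plate, m: 0 down, 0.045 at its top stop (friction, about 9 N, keeps it where it is left). Steel plate 100 mm wide (x), stand y = -125 to 50 mm, round the spindle under the roll; its top is 26 mm above the counter when down, 71 mm when up (5 mm above the spindle, 2 mm above the shelf, 3 mm gap to the shelf).
- lift_handle (a point): Middle of the top of the plate's handle: a black upright block 44 mm along x, 14 mm along y, 40 mm tall, standing on the plate at stand y = -112 mm. Its top is 66 mm above the counter with the plate down. Stand axes. Grip it across y.
- near_knob (a joint): Turn of the knob on the robot's side of the roll, rad: 0 with its finger pointing at the spindle, grows clockwise seen from above, end stop at 1.45 (finger clear of the roll).
- near_knob_grip (a point): On the axis of the near knob (stand x = -72 mm, y = 0), 90 mm above the counter; turns with the knob. Bar grip: black, 36 mm along this point's x, 12 mm thick along its y, 74 to 100 mm above the counter. Below it a steel finger, 64 to 70 mm above the counter, 12 mm wide, reaches 38 mm from the axis along +x, over the roll.
- far_knob (a joint): Turn of the knob on the far side of the roll; as near_knob.
- far_knob_grip (a point): On the axis of the far knob (stand x = +72 mm, y = 0); otherwise as near_knob_grip.
- clamp_a: Cream plastic roller clamp, 48 x 20 mm, 22 mm high, loose; origin at the centre of its underside. Leave it alone.
- clamp_b: A second one like clamp_a. Leave it alone.
- canister: Stubby aluminium canister, 58 mm in diameter, 85 mm high, loose, upright; origin at the centre of its underside. Leave it alone.
- tweezers_tray: Bent chrome tray 70 (x) x 166 (y) mm, 21 mm high, with tweezers in it, loose; origin at the centre of its underside. Leave it alone.
Not all that is in view belongs to the job. What is shaped like the roll but black or red is not meant.

How it is judged:
On the way, in this order (a step that is already met when the one before it is completed fails the run):
1. both retaining knobs are turned to their end stops (value of joint each of near_knob, far_knob above 1.33 rad), for 0.1 s.
2. the lift plate is fully up and the roll has slid straight up off the spindle (value of joint lift_plate above 0.041 m and z of roll in the frame of stand above 0.067 m and y of roll in the frame of stand between -0.015 and 0.015 m), for 0.1 s.
At the end, for the whole second after the job is handed in: The roll lies flat (within 0.06 rad) and at rest on the shelf, its rim within 8 mm of the end lip and its centre within 19 mm of the shelf's midline; the lift plate is still up (above 38 mm) and both knobs are turned past 1.33 rad (all of step 1 and value of joint lift_plate above 0.038 m and y of roll in the frame of lip_face above -0.054 m and x of roll in the frame of lip_face between -0.019 and 0.019 m and z of roll in the frame of lip_face between -0.003 and 0.004 m and angle between roll's own z axis and vertical below 0.06 rad and linear speed of roll below 0.02 m/s); the robot touches nothing.
It fails at once if a bystander is moved by more than 20 mm (distance of any of clamp_a, clamp_b, canister, tweezers_tray from where it was at the start of the episode above 0.02 m).
It fails at once if the roll is tipped by more than 0.4 rad (angle between roll's own z axis and vertical above 0.4 rad).
It also fails if it takes over 67 s, if anything falls off the work surface, if the arm or the gripper's body presses on something with over 40 N, if the wrist force passes 120 N, or if a joint passes its speed limit or range.

ROBOT

A 7-joint arm with a two-finger parallel gripper is mounted at the origin on the work surface. World frame = base frame: x ahead of the robot, y to its left, z up, the work surface at z = 0. Lengths are in m, angles in rad, forces in N, time in s.
With the tool pointing down it reaches from about 0.4 to 0.75 m from the base axis. Payload 19.5 kg.
Tool frame: the origin (TCP) lies at the very end of the fingers, on their centre line; the grasp point (between the pads) lies ctrl.grip_depth behind it (ctrl.grip_depth is the distance from the TCP to the grasp point, in m); x points along the fingers, y is the direction in which the jaws open and shut, and the axes are right-handed (so a half turn about x gives the same grasp; the last joint's range is limited). The gripper opens to 85 mm and grips with 20 to 120 N. Pads are 22 mm wide; open, the fingers measure 114 mm over their backs; the gripper's body (76 mm by 85 mm) begins 54 mm behind the grasp point. The pads swing forward as they close: fully open they stand 13 mm farther back than shut.
Start: joints at [-1.214, 0.707, -0.028, 1.485, 0.022, 0.951, -0.075], TCP at [0.223, 0.53, 0.231] pointing down, gripper open.
Joint ranges: [-2.71, 2.71], [-0.32, 2.16], [-1.57, 1.52], [0, 2.45], [-1.46, 4.6], [0, 2.02], [-2.83, 2.83]. Speed limits (rad/s): [1.89, 1.89, 2.57, 2.57, 3.01, 3.01, 3.01].

INTERFACE

Orientations are given as a rotation vector (axis times angle).
In Python, from bench import ctrl gives the robot as it stands. The module is installed in compiled form; this text tells all that it offers.
- The arm moves only by the tool move_arm, never from a script. Its argument "motion" is one flat list of numbers, 5 for each row, row after row: the shift along the tool's x, y, z in m, then the turn about the tool's x in degrees, then the closure, from -1 (fully open) to 1 (shut), so that 0 is half open. A call has 1 to 5 rows; each row shifts and turns the pose as measured when the row begins, along the tool's axes as they then stand; what a row does not reach is not made up. A row lasts 1/8 s, in which the tool goes at most 62.5 mm and 10.7 degrees, less where a joint would pass 70% of its speed; a pose out of reach is approached as far as the arm can. A call is refused whole if a number of a shift passes 0.0625 or a number of a turn 10.7, either way. A call with a gripper value outside its range is refused whole. The fingers move at their own pace and stop on an object; the grip force is fixed at half the most. Time passes only in rows, so rows that do not move let the fingers close. It gives the time, the measured TCP pose, the force and the opening at its end, in the units of the state.
- ctrl.state(): the state, without advancing time (a new reading comes with each control period).
- ctrl.camera(name): name is "scene" or "top"; returns the picture (420x560x3 uint8, red, green, blue); there is no depth.
- ctrl.camera_params(name): a dict with "intrinsics" (3x3 intrinsics, pixels), "R" (3x3) and "t" (3): a world point X has camera coordinates R X + t. Camera axes: x right, y down, z forward; pixel columns grow to the right and rows downward; lengths in m; the calibration is good to about 2 mm. A picture is of the moment at which its call begins. camera_params takes no time and is no camera call.
- ctrl.job_done(): hands the job in, once; it reports no verdict.
The state is a dict: "time": time; "joints": joint angles; "joint_vel": joint speeds; "tau": joint torques, N m; "tool_pos": TCP position; "orientation": TCP orientation; "force": force on the tool from outside, world axes, zero at the start; "moment": the same for the moment, N m; "gripper_width": opening from 0.0 (shut) to 1.0 (fully open).
Only numpy, scipy, OpenCV 4.12 (cv2) and the standard library are available. Lean on these libraries where they do the work, as an engineer would, in place of code of your own. Each camera call takes 0.05 s, during which the arm holds its last target.

## Working session

There is one attempt and no reset: what is moved stays moved. The work goes in short steps, Python scripts to look and compute and a tool call to move; the robot and the scene stay as the last step left them, time stands still between calls to the robot, and variables do not carry over. Pictures are saved under pics/ and viewed, and the job is handed in when it is done.

Besides the shell and the picture viewer there is one more tool, called after "Emit:" as name(argument=value, ...), one argument or row to a line, values as JSON. move_arm: Moves the arm, as the interface text tells. Its arguments: {"type":"object","properties":{"motion":{"type":"array"}},"required":["motion"]}

```bash
mkdir -p pics; python3 - <<'E'
from bench import ctrl
import cv2,numpy as np
print(ctrl.state(), ctrl.grip_depth)
for n in("scene","top"):
    im=ctrl.camera(n); cv2.imwrite(f"pics/{n}0.png",im[:,:,::-1]); print(n,ctrl.camera_params(n))
E
```

```text
{'time': 0.0, 'joints': array([-1.21374556,  0.70709529, -0.02764089,  1.48497501,  0.02198073,
        0.9509017 , -0.07548544]), 'joint_vel': array([-2.91971697e-05, -3.10537977e-04,  7.75352211e-04,  5.95634277e-04,
       -1.16304269e-04,  6.32683460e-04,  8.35677573e-04]), 'tau': array([ 4.97242927e-04, -8.83228612e+01,  1.23492703e+00, -2.36169738e+01,
        1.69913576e-02,  6.62354098e-03, -2.75016924e-05]), 'tool_pos': array([0.22314004, 0.52966052, 0.23083732]), 'orientation': array([ 0.31195982,  1.54828169, -0.31362992]), 'force': array([-0.24317759, -0.33700701,  0.08376115]), 'moment': array([-0.00158256,  0.05500723, -0.05087109]), 'gripper_width': 1.0004219375949321} 0.0187
scene {'intrinsics': array([[459.80584586,   0.        , 280.07529384],
       [  0.        , 459.80584586, 204.26331594],
       [  0.        ,   0.        ,   1.        ]]), 'R': array([[ 0.68966729,  0.72396946, -0.01507478],
       [ 0.50396298, -0.49482572, -0.70793278],
       [-0.5199811 ,  0.48064095, -0.70611892]]), 't': array([-0.41723788, -0.2578675 ,  1.18829643])}
top {'intrinsics': array([[403.82105451,   0.        , 282.36517696],
       [  0.        , 403.82105451, 208.35550087],
       [  0.        ,   0.        ,   1.        ]]), 'R': array([[-0.01502059, -0.99964587, -0.02196635],
       [-0.99551167,  0.01700424, -0.09309869],
       [ 0.09343925,  0.02046936, -0.99541454]]), 't': array([0.00489098, 0.60642314, 0.81948835])}
```

View pics/scene0.png

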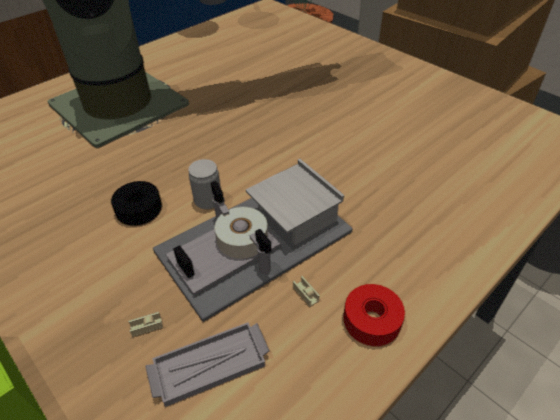

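View pics/top0.png

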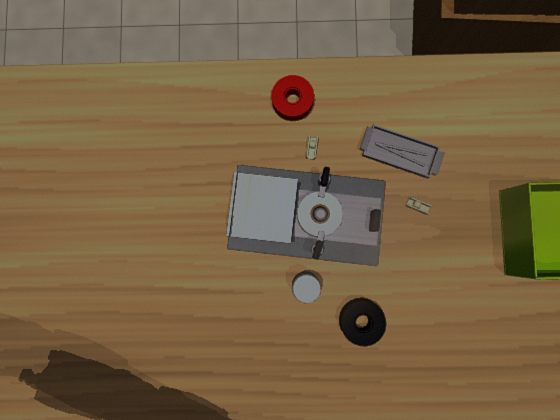

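Candidates for the roll are the cream roll at top (319,213) / scene (241,230), the black ring at top (362,321) / scene (137,203), and the red ring at top (293,97) / scene (374,314). By the description I choose the cream one on the spindle. Next I'll crop it closely and measure.

```bash
cat > h.py <<'E'
import cv2,numpy as np
from bench import ctrl
P={n:ctrl.camera_params(n) for n in("scene","top")}
def ray(n,u,v,z):
    p=P[n];d=p["R"].T@np.linalg.solve(p["intrinsics"],[u,v,1.]);c=-p["R"].T@p["t"]
    return c+d*(z-c[2])/d[2]
def proj(n,X):
    p=P[n];q=p["intrinsics"]@(p["R"]@np.asarray(X,float)+p["t"]);return q[:2]/q[2]
def crop(im,x0,y0,x1,y1,s,name):
    cv2.imwrite(name,cv2.resize(im[y0:y1,x0:x1,::-1],None,fx=s,fy=s,interpolation=cv2.INTER_CUBIC))
E
python3 - <<'E'
from h import *
t=cv2.imread("pics/top0.png")[:,:,::-1]; s=cv2.imread("pics/scene0.png")[:,:,::-1]
crop(t,220,120,400,270,4,"pics/tc.png"); crop(s,140,140,360,320,3.5,"pics/sc.png")
for c in[(238,165),(386,180),(379,265),(228,250)]: print(ray("top",*c,.012))
E
```

```text
[0.70396072 0.09023441 0.012     ]
[ 0.6651653 -0.2274444  0.012    ]
[ 0.4849426  -0.20581089  0.012     ]
[0.52101942 0.11242217 0.012     ]
```

View pics/tc.png

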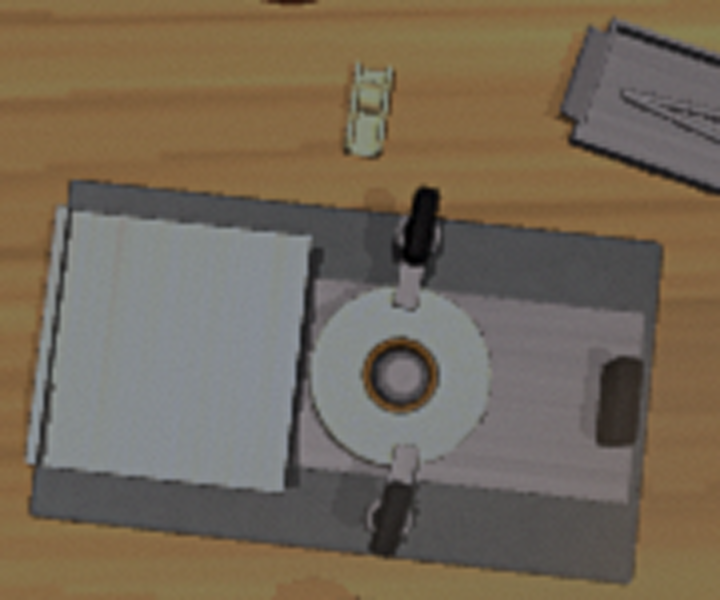

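View pics/sc.png

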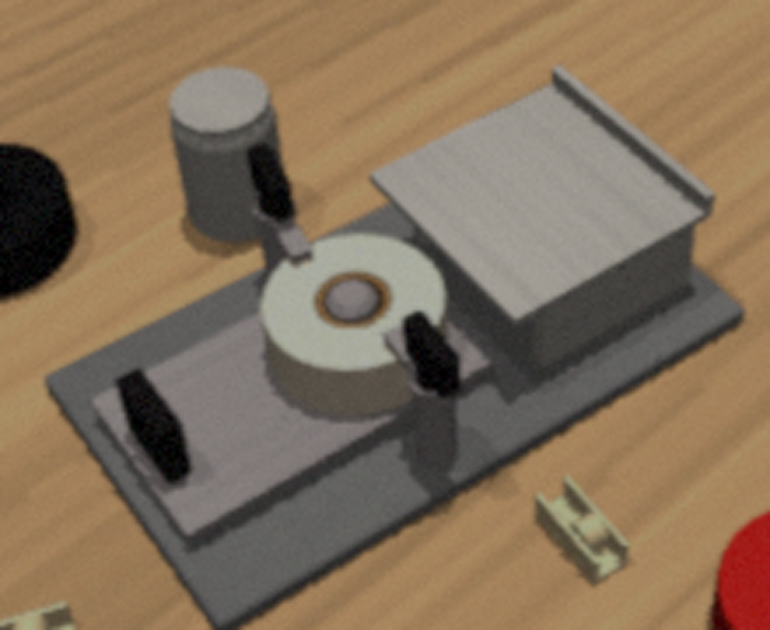

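The crop confirms the cream roll with its cardboard core on the spindle, centred at top (320,214). The knobs are at top (318,250) and (325,177), and the handle is at (375,220). Next is fitting the stand frame.

```bash
python3 - <<'E'
from h import *
from scipy.optimize import least_squares
C=[((72,182),(92,187)),((663,242),(92,-135)),((633,583),(-92,-135)),((30,517),(-92,187))]
S=[((50,382),(-92,-135)),((222,628),(92,-135)),((742,315),(92,187))]
obs=[("top",220+u/4,120+v/4,.012,x/1e3,y/1e3) for (u,v),(x,y) in C]+[("scene",140+u/3.5,140+v/3.5,.012,x/1e3,y/1e3) for (u,v),(x,y) in S]
obs+=[("top",220+400/4,120+377/4,.064,0,0)]
def f(p):
    c,s=np.cos(p[2]),np.sin(p[2]);r=[]
    for n,u,v,z,x,y in obs:
        w=ray(n,u,v,z);r+=[w[0]-(p[0]+c*x-s*y),w[1]-(p[1]+s*x+c*y)]
    return r
s=least_squares(f,[.6,-.07,.1]);print(s.x,np.degrees(s.x[2]),np.round(np.array(s.fun).reshape(-1,2)*1e3,1))
np.save("pose.npy",s.x)
p=s.x;c,sn=np.cos(p[2]),np.sin(p[2])
R=np.array([[c,-sn],[sn,c]])
W=lambda x,y:p[:2]+R@[x/1e3,y/1e3]
for nm,x,y,z in[("spin",0,0,66),("near",-72,0,100),("far",72,0,100),("near74",-72,0,74),("far74",72,0,74),("handle",0,-112,66),("lip",0,175,69)]:
    w=[*W(x,y),z/1e3];print(nm,np.round(w,4),proj("top",w),(proj("top",w)-[220,120])*4,(proj("scene",w)-[140,140])*3.5)
# far bar ends at z~.1 in top crop; 
def st(n,u,v,z):
    w=ray(n,u,v,z);return np.round(R.T@(w[:2]-p[:2])*1e3,1)
for q in[(428,190),(416,262),(400,483),(385,552),(407,305),(403,447)]:
    print(q,st("top",220+q[0]/4,120+q[1]/4,.1 if q[1] not in(305,447) else .07))
for nm,q in dict(can=(307,288),ca=(312,148),cb=(418,205)).items(): print(nm,ray("top",*q,.085 if nm=="can" else .02), st("top",*q,.085 if nm=="can" else .02))
E
```

```text
[ 0.59173712 -0.08246362 -0.12370264] -7.0876391249346415 [[-3.2 -1.5]
 [-2.3  0.9]
 [-0.4  0.9]
 [-0.9 -1. ]
 [ 6.   2.3]
 [ 0.7  2.1]
 [ 2.  -5.4]
 [-1.8  1.6]]
spin [ 0.5917 -0.0825  0.066 ] [320.87067066 213.25459402] [403.48268265 373.0183761 ] [348.78898437 294.66931772]
near [ 0.5203 -0.0736  0.1   ] [318.39211947 249.37167797] [393.56847788 517.48671187] [265.86946205 165.35643283]
far [ 0.6632 -0.0913  0.1   ] [325.87597631 174.88667984] [423.50390523 219.54671937] [429.55018675 336.9924594 ]
near74 [ 0.5203 -0.0736  0.074 ] [317.50708935 249.26567323] [390.02835739 517.06269293] [271.59192236 202.35642257]
far74 [ 0.6632 -0.0913  0.074 ] [324.76487987 177.17432872] [419.0595195 228.6973149] [431.88582284 373.87761322]
handle [ 0.5779 -0.1936  0.066 ] [376.96176885 219.23820368] [627.84707538 396.95281472] [146.45390248 402.30361032]
lip [0.6133 0.0912 0.069 ] [234.00315237 203.8550373 ] [ 56.01260949 335.42014919] [621.95392678 145.34440363]
(428, 190) [86.6 -0.7]
(416, 262) [51.   1.5]
(400, 483) [-55.4  -1.4]
(385, 552) [-88.6   2.4]
(407, 305) [33.7  1.9]
(403, 447) [-37.   -3.2]
can [ 0.44668329 -0.05101688  0.085     ] [-147.8   13.3]
ca [ 0.73624422 -0.07025305  0.02      ] [141.9  29.9]
cb [ 0.60942457 -0.29049602  0.02      ] [  43.2 -204.3]
```

```bash
cat >> h.py <<'E'
from scipy.spatial.transform import Rotation as Ro
import sys
p=np.load("pose.npy");_c,_s=np.cos(p[2]),np.sin(p[2]);R2=np.array([[_c,-_s],[_s,_c]])
def W(x,y,z): return np.array([*(p[:2]+R2@[x/1e3,y/1e3]),z/1e3])
def rep(*tgt):
    s=ctrl.state();T=Ro.from_rotvec(s["orientation"]).as_matrix()
    ps=R2.T@(s["tool_pos"][:2]-p[:2])*1e3
    y=R2.T@T[:2,1]
    print("t",round(s["time"],2),"stand mm",np.round(ps,1),"z",round(s["tool_pos"][2]*1e3,1),"toolx",np.round(T[:,0],3),"tooly in stand, deg",round(np.degrees(np.arctan2(y[1],y[0])),1),"j",np.round(s["joints"],2),"F",np.round(s["force"],1),"M",np.round(s["moment"],2),"w",round(s["gripper_width"],3))
    for t in tgt: print("shift mm to",t,np.round(T.T@(W(*t)-s["tool_pos"])*1e3,1))
E
python3 -c "
from h import *
rep((-72,0,180),(-72,0,78))"
```

```text
t 0.1 stand mm [-441.3  562. ] z 230.9 toolx [-0.    -0.001 -1.   ] tooly in stand, deg 74.2 j [-1.21  0.71 -0.03  1.48  0.02  0.95 -0.08] F [-0.4 -0.3 -0.3] M [ 0.03 -0.02  0.  ] w 1.007
shift mm to (-72, 0, 180) [  51.3 -440.5  508. ]
shift mm to (-72, 0, 78) [ 153.3 -440.4  508. ]
```

Emit:
move_arm(
  motion=[0,-0.03,0.05,0,-1,0,-0.03,0.05,0,0,0,-0.03,0.05,0,0,0,-0.03,0.05,0,0,0,-0.03,0.05,0,0],
)

```text
time: 0.72
tool_pos: [0.3975, 0.2903, 0.2293]
orientation: [0.306, 1.551, -0.309]
force: [0.3, 0.4, -0.6]
gripper_width: 0.498
```

```bash
python3 -c "
from h import *
rep((-72,0,180),(-72,0,78))"
```

```text
t 0.72 stand mm [-238.8  345.9] z 229.3 toolx [-0.002 -0.002 -1.   ] tooly in stand, deg 74.6 j [-0.65  0.59 -0.08  1.78  0.06  0.78  0.42] F [ 0.3  0.4 -0.6] M [ 0.03 -0.02  0.02] w 0.498
shift mm to (-72, 0, 180) [  49.7 -289.3  252.5]
shift mm to (-72, 0, 78) [ 151.6 -289.1  252.6]
```

Emit:
move_arm(
  motion=[0,-0.045,0.04,0,0,0,-0.045,0.04,0,0,0,-0.045,0.04,0,0,0,-0.045,0.04,0,0,0,-0.045,0.04,0,0],
)

```text
time: 1.35
tool_pos: [0.499, -0.0036, 0.2289]
orientation: [0.305, 1.551, -0.309]
force: [1.2, 0.7, 0.3]
gripper_width: 0.498
```

```bash
python3 -c "
from h import *
rep((-72,0,180),(-72,0,78))"
```

```text
t 1.35 stand mm [-101.8   66.8] z 228.9 toolx [-0.002 -0.002 -1.   ] tooly in stand, deg 74.7 j [ 0.02  0.6  -0.14  1.75  0.11  0.8   1.01] F [1.2 0.7 0.3] M [ 0.08 -0.04  0.05] w 0.498
shift mm to (-72, 0, 180) [ 49.  -56.5  46.5]
shift mm to (-72, 0, 78) [151.  -56.2  46.6]
```

Emit:
move_arm(
  motion=[0,-0.03,0.023,0,0,0,-0.027,0.023,0,0,0,0,0,-8,0,0,0,0,-7.5,0,0,0,0,0,0],
)

```text
time: 1.98
tool_pos: [0.5199, -0.0818, 0.2276]
orientation: [0.094, 1.573, -0.098]
force: [0.3, 0.9, 0.2]
gripper_width: 0.498
```

```bash
python3 -c "
from h import *
rep((-72,0,120),(-72,0,78))
im=ctrl.camera('top');crop(im,220,120,400,300,3.3,'pics/t1.png')
im=ctrl.camera('scene');crop(im,140,60,360,240,3.5,'pics/s1.png')"
```

```text
t 1.98 stand mm [-71.4  -8.2] z 227.6 toolx [-0.005 -0.002 -1.   ] tooly in stand, deg 90.1 j [ 0.22  0.65 -0.23  1.66  0.18  0.86  1.36] F [0.3 0.9 0.2] M [-0.02 -0.04 -0.01] w 0.498
shift mm to (-72, 0, 120) [ 1.075e+02  8.500e+00 -1.000e-01]
shift mm to (-72, 0, 78) [1.495e+02 8.700e+00 1.000e-01]
```

View pics/s1.png

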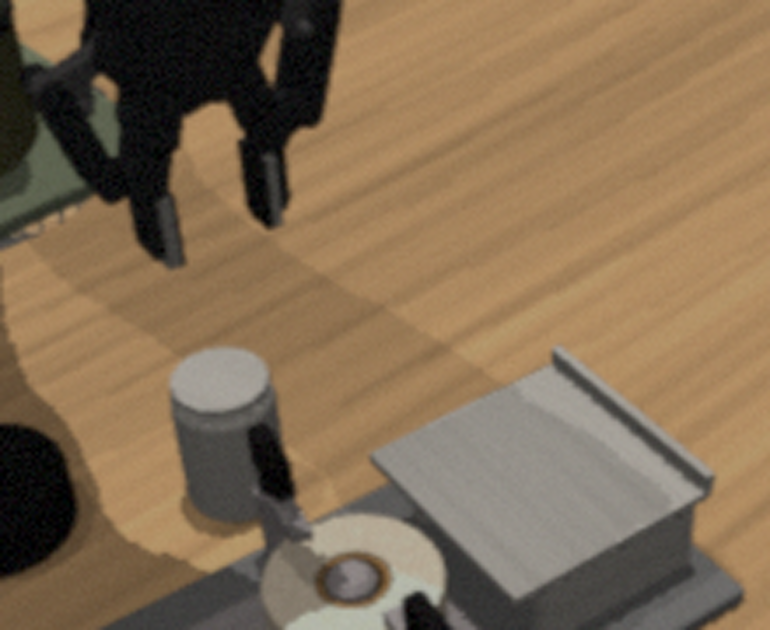

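View pics/t1.png

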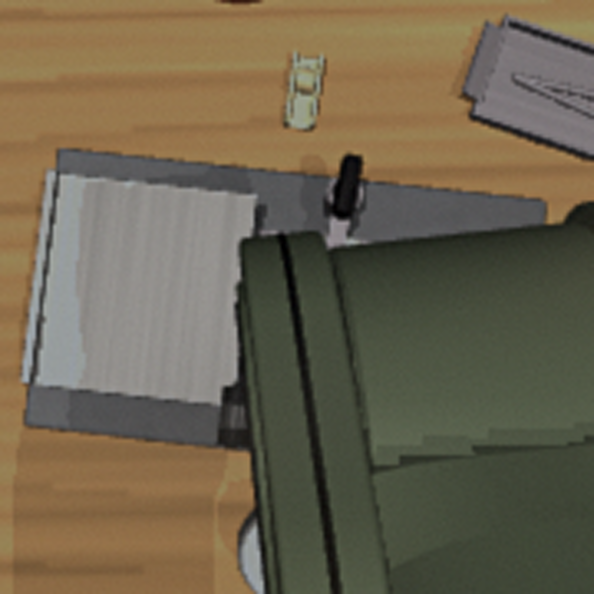

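Emit:
move_arm(
  motion=[0.03,0.0085,0,0,0,0.045,0,0,0,0,0.037,0,0,0,0,0,0,0,0,0],
)

```text
time: 2.58
tool_pos: [0.5211, -0.0724, 0.1135]
orientation: [0.102, 1.571, -0.108]
force: [0.2, 0.3, 0.7]
gripper_width: 0.501
```

```bash
python3 -c "
from h import *
rep((-72,0,78))
im=ctrl.camera('scene');crop(im,140,100,360,280,3.5,'pics/s2.png')"
```

```text
t 2.58 stand mm [-71.4   1.3] z 113.5 toolx [-0.003 -0.003 -1.   ] tooly in stand, deg 89.4 j [ 0.17  0.81 -0.17  1.79  0.24  0.56  1.28] F [0.2 0.3 0.7] M [-0.   -0.02 -0.05] w 0.501
shift mm to (-72, 0, 78) [35.5 -1.2 -0.5]
```

View pics/s2.png

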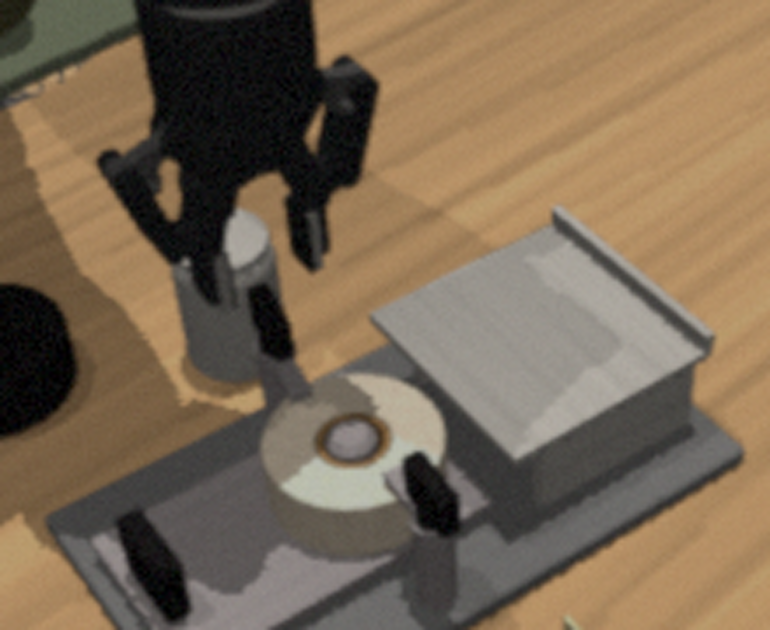

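The jaws straddle the near bar (crop tips at (220,300) and (315,268), bar top at (262,290)). I'll descend and close.

Emit:
move_arm(
  motion=[0.018,-0.001,0,0,0,0.016,0,0,0,0,0,0,0,0,1,0,0,0,0,1,0,0,0,0,1],
)

```text
time: 3.25
tool_pos: [0.5241, -0.0725, 0.0853]
orientation: [0.105, 1.562, -0.109]
force: [1.7, -3.0, -22.9]
gripper_width: 0.126
```

```bash
python3 -c "
from h import *
rep((-72,0,78))"
```

```text
t 3.25 stand mm [-68.4   1.6] z 85.3 toolx [ 0.005 -0.003 -1.   ] tooly in stand, deg 89.3 j [ 0.16  0.86 -0.15  1.81  0.26  0.49  1.26] F [  1.7  -3.  -22.9] M [-0.67 -0.46 -0.05] w 0.126
shift mm to (-72, 0, 78) [ 7.3 -1.6 -3.6]
```

Emit:
move_arm(
  motion=[0.002,0,0,0,1],
)

```text
time: 3.38
tool_pos: [0.5244, -0.0726, 0.0847]
orientation: [0.105, 1.561, -0.11]
force: [-11.5, 2.2, 48.9]
gripper_width: 0.119
```

```bash
python3 -c "
from h import *
rep((-72,0,78))
im=ctrl.camera('scene');crop(im,140,100,360,280,3.5,'pics/s3.png')"
```

```text
t 3.38 stand mm [-68.    1.5] z 84.7 toolx [ 0.007 -0.004 -1.   ] tooly in stand, deg 89.3 j [ 0.16  0.86 -0.15  1.81  0.26  0.48  1.26] F [-11.5   2.2  48.9] M [ 0.27  2.39 -0.04] w 0.119
shift mm to (-72, 0, 78) [ 6.7 -1.5 -4. ]
```

View pics/s3.png

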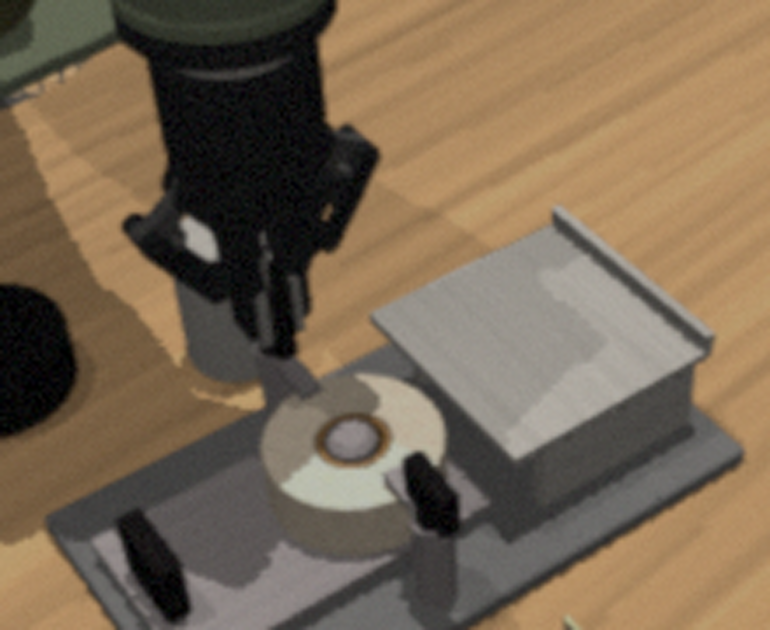

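Emit:
move_arm(
  motion=[-0.001,0,0,0,0.4,0,0,0,0,0.4,0,-0.001,-0.004,0,0.4],
)

```text
time: 3.8
tool_pos: [0.5209, -0.0734, 0.0872]
orientation: [0.105, 1.559, -0.11]
force: [0.2, -0.5, 0.4]
gripper_width: 0.3
```

```bash
python3 -c "
from h import *
rep((-72,0,82))"
```

```text
t 3.8 stand mm [-71.4   0.3] z 87.2 toolx [ 0.009 -0.004 -1.   ] tooly in stand, deg 89.2 j [ 0.16  0.85 -0.15  1.82  0.26  0.48  1.26] F [ 0.2 -0.5  0.4] M [-0.02 -0.02  0.03] w 0.3
shift mm to (-72, 0, 82) [ 5.2 -0.3 -0.6]
```

Emit:
move_arm(
  motion=[0.004,0,-0.0005,0,0.4,0.003,0,0,0,0.4,0,0,0,0,0.4],
)

```text
time: 4.18
tool_pos: [0.5201, -0.0735, 0.0795]
orientation: [0.105, 1.559, -0.11]
force: [0.6, -0.5, 0.3]
gripper_width: 0.299
```

```bash
python3 -c "
from h import *
rep((-72,0,82))"
```

```text
t 4.17 stand mm [-72.2   0.1] z 79.5 toolx [ 0.009 -0.004 -1.   ] tooly in stand, deg 89.2 j [ 0.16  0.87 -0.15  1.83  0.26  0.46  1.26] F [ 0.6 -0.5  0.3] M [ 0.01 -0.01 -0.01] w 0.299
shift mm to (-72, 0, 82) [-2.5 -0.1  0.2]
```

Emit:
move_arm(
  motion=[0,0,0,0,0.7,0,0,0,0,1,0,0,0,0,1],
)

```text
time: 4.55
tool_pos: [0.5203, -0.0719, 0.0798]
orientation: [0.105, 1.559, -0.108]
force: [0.0, -0.9, -0.5]
gripper_width: 0.126
```

```bash
python3 -c "
from h import *
rep((-72,0,82))"
```

```text
t 4.55 stand mm [-72.2   1.7] z 79.8 toolx [ 0.009 -0.002 -1.   ] tooly in stand, deg 89.3 j [ 0.16  0.87 -0.15  1.83  0.26  0.46  1.26] F [ 0.  -0.9 -0.5] M [-0.21  0.11 -0.03] w 0.126
shift mm to (-72, 0, 82) [-2.2 -1.7  0.2]
```

Emit:
move_arm(
  motion=[0,0,0,8,1,0,0,0,9,1,0,0,0,9,1,0,0,0,9,1,0,0,0,9,1],
)

```text
time: 5.18
tool_pos: [0.5201, -0.0722, 0.0798]
orientation: [0.724, 1.438, -0.721]
force: [-0.5, 0.4, -0.1]
gripper_width: 0.125
```

```bash
python3 -c "
from h import *
rep((-72,0,80))"
```

```text
t 5.17 stand mm [-72.4   1.4] z 79.8 toolx [ 0.009 -0.002 -1.   ] tooly in stand, deg 44.0 j [ 0.06  0.87  0.04  1.83 -0.06  0.43  0.78] F [-0.5  0.4 -0.1] M [0.12 0.46 0.04] w 0.125
shift mm to (-72, 0, 80) [-0.2 -0.7  1.2]
```

Emit:
move_arm(
  motion=[0,0,0,9,1,0,0,0,9,1,0,0,0,9,1,0,0,0,7,1,0,0,0,5,1],
)

```text
time: 5.8
tool_pos: [0.5199, -0.0721, 0.0798]
orientation: [1.255, 1.173, -1.248]
force: [-0.5, 1.1, 1.9]
gripper_width: 0.125
```

```bash
python3 -c "
from h import *
rep((-72,0,80))
im=ctrl.camera('scene');crop(im,140,100,360,280,3.5,'pics/s4.png')"
```

```text
t 5.8 stand mm [-72.6   1.4] z 79.8 toolx [ 0.008 -0.002 -1.   ] tooly in stand, deg 3.7 j [-0.03  0.88  0.2   1.83 -0.35  0.45  0.36] F [-0.5  1.1  1.9] M [0.13 0.24 1.15] w 0.125
shift mm to (-72, 0, 80) [-0.2  0.5  1.4]
```

View pics/s4.png

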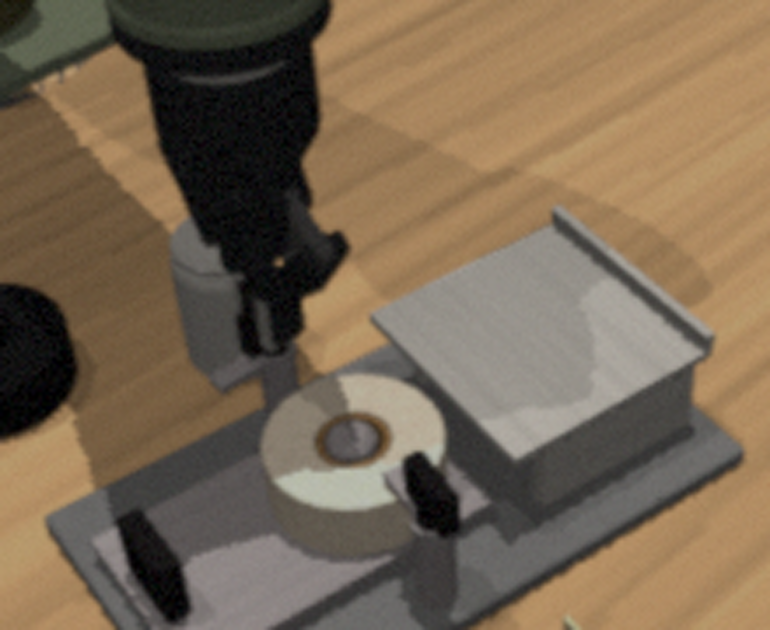

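The near finger now points along the base, clear of the roll (crop (230,378)), and the twist moment of 1.15 N·m shows the end stop. I'll release with a small opening and rise.

Emit:
move_arm(
  motion=[0,0,0,0,0.4,0,0,0,0,0.4,-0.03,0,0,0,0.3,-0.05,0,0,0,0,-0.04,0,0,0,0],
)

```text
time: 6.48
tool_pos: [0.5178, -0.0724, 0.2008]
orientation: [1.251, 1.177, -1.25]
force: [0.7, 0.6, -0.2]
gripper_width: 0.495
```

```bash
python3 -c "
from h import *
rep((72,1,180))
im=ctrl.camera('scene');crop(im,140,100,360,280,3.5,'pics/s5.png')"
```

```text
t 6.47 stand mm [-74.6   0.8] z 200.8 toolx [ 0.003 -0.003 -1.   ] tooly in stand, deg 3.8 j [-0.09  0.69  0.31  1.73 -0.28  0.76  0.3 ] F [ 0.7  0.6 -0.2] M [-0.   -0.01 -0.02] w 0.495
shift mm to (72, 1, 180) [ 21.3 146.2   9.4]
```

View pics/s5.png

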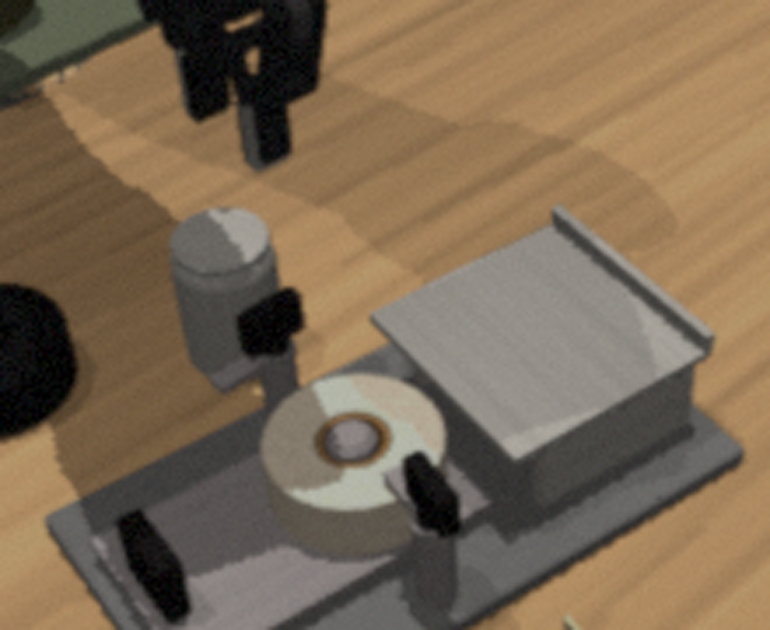

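Emit:
move_arm(
  motion=[0,0.049,0.003,0,0,0,0.049,0.003,0,0,0,0.048,0.003,0,0,0,0,0,-10,0,0,0,0,-10,0],
)

```text
time: 7.15
tool_pos: [0.6682, -0.0914, 0.2071]
orientation: [0.983, 1.328, -0.979]
force: [-0.5, -0.5, 0.8]
gripper_width: 0.496
```

Emit:
move_arm(
  motion=[0,0,0,-10,0,0,0,0,-10,0,0,0,0,-10,0,0,0,0,-10,0,0,0,0,-10,0],
)

```text
time: 7.78
tool_pos: [0.6677, -0.0927, 0.2059]
orientation: [0.28, 1.544, -0.285]
force: [-0.0, -0.9, -0.1]
gripper_width: 0.497
```

```bash
python3 -c "
from h import *
rep((72,1,120))"
```

```text
t 7.78 stand mm [76.6 -0.7] z 205.9 toolx [ 0.008 -0.005 -1.   ] tooly in stand, deg 76.4 j [ 0.09  0.9  -0.01  1.11  0.02  1.13  1.29] F [-0.  -0.9 -0.1] M [ 0.03  0.   -0.01] w 0.497
shift mm to (72, 1, 120) [85.8  0.7 -5.7]
```

Emit:
move_arm(
  motion=[0.02,0,-0.003,-7,0,0.02,0.001,-0.002,-6,0,0.025,0,0,0,0,0.015,0,0,0,0,0,0,0,0,0],
)

```text
time: 8.4
tool_pos: [0.6637, -0.0919, 0.1236]
orientation: [0.091, 1.56, -0.098]
force: [-0.3, -0.0, 1.4]
gripper_width: 0.5
```

```bash
python3 -c "
from h import *
rep((72,1,80))
im=ctrl.camera('scene');crop(im,140,100,360,280,3.5,'pics/s6.png')"
```

```text
t 8.4 stand mm [72.5 -0.4] z 123.6 toolx [ 0.008 -0.005 -1.   ] tooly in stand, deg 90.2 j [ 0.12  0.98 -0.08  1.22  0.08  0.94  1.48] F [-0.3 -0.   1.4] M [ 0.03  0.01 -0.  ] w 0.5
shift mm to (72, 1, 80) [43.5  1.6 -0.9]
```

View pics/s6.png

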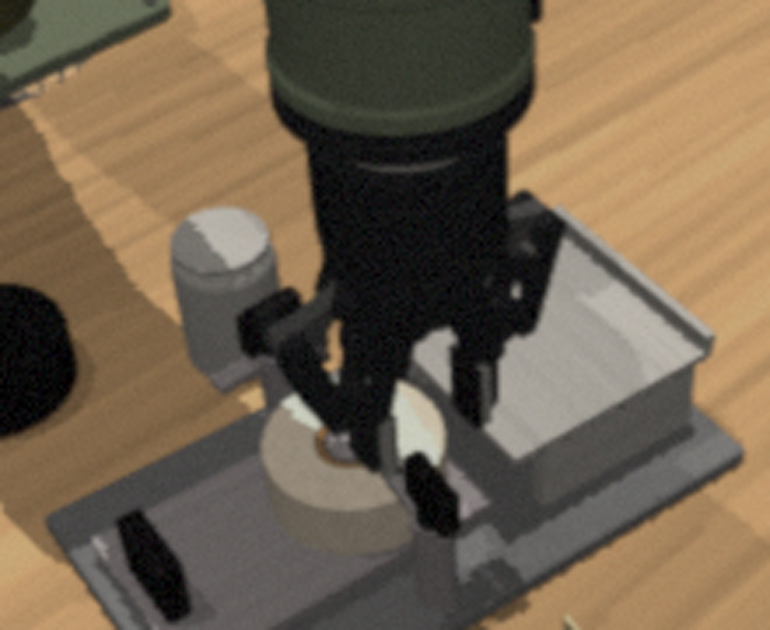

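Emit:
move_arm(
  motion=[0.015,0.001,-0.001,0,0,0.015,0,0,0,0,0.011,0,0,0,0.3,0,0,0,0,0.4],
)

```text
time: 8.95
tool_pos: [0.6639, -0.0909, 0.0814]
orientation: [0.091, 1.558, -0.098]
force: [-0.8, -0.9, 0.5]
gripper_width: 0.301
```

```bash
python3 -c "
from h import *
rep((72,1,80))"
```

```text
t 8.95 stand mm [72.7  0.6] z 81.4 toolx [ 0.011 -0.005 -1.   ] tooly in stand, deg 90.2 j [ 0.12  1.03 -0.07  1.25  0.09  0.85  1.47] F [-0.8 -0.9  0.5] M [ 0.03  0.05 -0.07] w 0.301
shift mm to (72, 1, 80) [ 1.4  0.4 -0.7]
```

Emit:
move_arm(
  motion=[0.001,0,0,0,0.7,0,0,0,0,1,0,0,0,0,1,0,0,0,0,1],
)

```text
time: 9.45
tool_pos: [0.6643, -0.0903, 0.0809]
orientation: [0.091, 1.557, -0.097]
force: [0.3, 0.4, -3.4]
gripper_width: 0.123
```

```bash
python3 -c "
from h import *
rep((72,1,80))"
```

```text
t 9.45 stand mm [72.9  1.1] z 80.9 toolx [ 0.012 -0.004 -1.   ] tooly in stand, deg 90.2 j [ 0.12  1.03 -0.07  1.25  0.09  0.85  1.47] F [ 0.3  0.4 -3.4] M [ 0.19 -0.12 -0.03] w 0.123
shift mm to (72, 1, 80) [ 0.9 -0.1 -1. ]
```

Emit:
move_arm(
  motion=[0,0,0,8,1,0,0,0,9,1,0,0,0,9,1,0,0,0,9,1,0,0,0,9,1],
)

```text
time: 10.07
tool_pos: [0.6637, -0.0913, 0.0809]
orientation: [0.71, 1.439, -0.71]
force: [-1.2, 1.0, -3.9]
gripper_width: 0.122
```

Emit:
move_arm(
  motion=[0,0,0,9,1,0,0,0,9,1,0,0,0,9,1,0,0,0,7,1,0,0,0,5,1],
)

```text
time: 10.7
tool_pos: [0.6627, -0.0916, 0.0809]
orientation: [1.241, 1.178, -1.238]
force: [0.4, -0.6, -2.1]
gripper_width: 0.124
```

```bash
python3 -c "
from h import *
rep((72,1,80))
im=ctrl.camera('scene');crop(im,140,100,360,280,3.5,'pics/s7.png')"
```

```text
t 10.7 stand mm [71.5 -0.3] z 80.9 toolx [ 0.008 -0.006 -1.   ] tooly in stand, deg 4.6 j [-0.04  1.06  0.32  1.26 -0.36  0.87  0.31] F [ 0.4 -0.6 -2.1] M [-0.06  0.2   1.01] w 0.124
shift mm to (72, 1, 80) [ 0.9  0.6 -1.3]
```

View pics/s7.png

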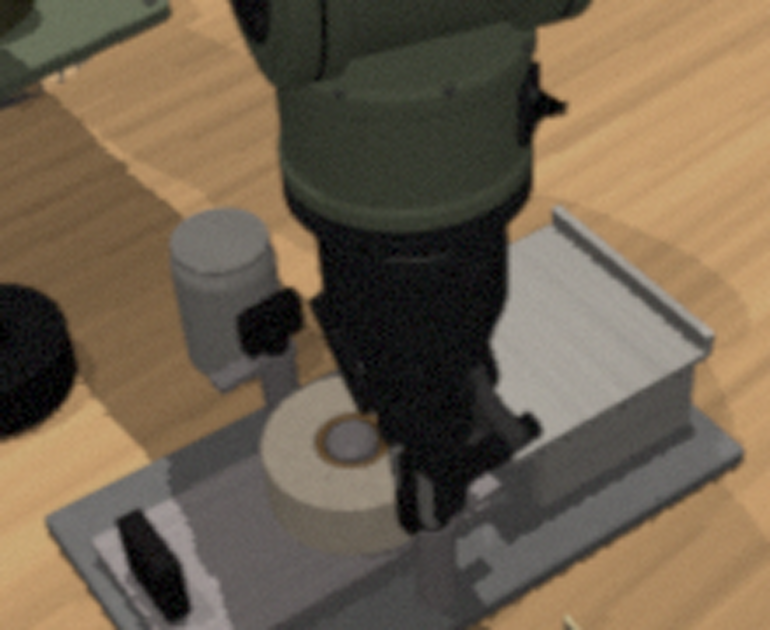

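Emit:
move_arm(
  motion=[0,0,0,0,0.4,0,0,0,0,0.4,-0.03,0,0,0,0.3,-0.04,0,0,0,0,-0.035,0,0,0,0],
)

```text
time: 11.38
tool_pos: [0.6612, -0.091, 0.1872]
orientation: [1.238, 1.182, -1.238]
force: [0.4, 0.6, 0.7]
gripper_width: 0.504
```

```bash
python3 -c "
from h import *
rep((0,-111,180))
im=ctrl.camera('scene');crop(im,140,100,360,280,3.5,'pics/s8.png')"
```

```text
t 11.38 stand mm [70.   0.1] z 187.2 toolx [ 0.005 -0.005 -1.   ] tooly in stand, deg 4.7 j [-0.05  0.93  0.36  1.17 -0.32  1.09  0.28] F [0.4 0.6 0.7] M [ 0.   -0.01 -0.01] w 0.504
shift mm to (0, -111, 180) [  7.3 -78.9 104.9]
```

View pics/s8.png

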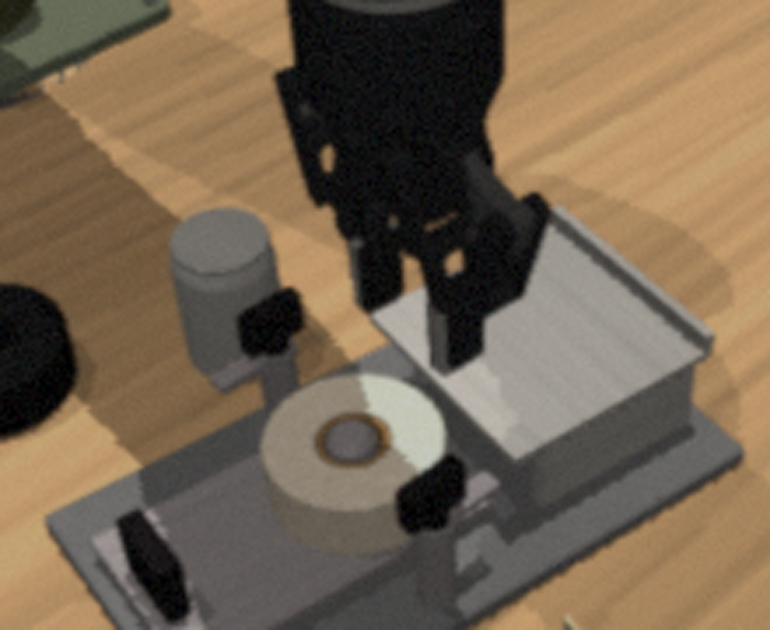

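Both fingers are swung off the roll: the far knob at crop (430,495) has its finger towards the shelf, and the near knob at (270,320) has its finger away from it. Next is the handle.

Emit:
move_arm(
  motion=[0,-0.03,0.042,0,0,0,-0.03,0.042,0,0,0,-0.019,0.021,0,0,0,0,0,-10,0,0,0,0,-10,0],
)

```text
time: 12.05
tool_pos: [0.5774, -0.1968, 0.1931]
orientation: [0.968, 1.328, -0.963]
force: [0.2, 0.5, -0.9]
gripper_width: 0.499
```

Emit:
move_arm(
  motion=[0,0,0,-10,0,0,0,0,-10,0,0,0,0,-10,0,0,0,0,-10,0,0,0,0,-10,0],
)

```text
time: 12.68
tool_pos: [0.5777, -0.1974, 0.1938]
orientation: [0.262, 1.535, -0.269]
force: [-0.7, -0.2, -0.2]
gripper_width: 0.501
```

```bash
python3 -c "
from h import *
rep((0,-111,90))"
```

```text
t 12.68 stand mm [   0.2 -115.8] z 193.8 toolx [ 0.018 -0.008 -1.   ] tooly in stand, deg 77.6 j [ 0.29  0.8  -0.03  1.42  0.03  0.91  1.48] F [-0.7 -0.2 -0.2] M [0.02 0.07 0.01] w 0.501
shift mm to (0, -111, 90) [103.7   4.8  -3.3]
```

Emit:
move_arm(
  motion=[0.025,0.002,-0.001,-6,0,0.03,0.003,-0.001,-6,0,0.03,0,0,0,0,0.01,0,0,0,0,0,0,0,0,0],
)

```text
time: 13.3
tool_pos: [0.58, -0.1936, 0.0979]
orientation: [0.085, 1.546, -0.096]
force: [-0.7, 0.1, -0.5]
gripper_width: 0.499
```

```bash
python3 -c "
from h import *
rep((0,-111,38))
im=ctrl.camera('scene');crop(im,120,100,340,280,3.5,'pics/s9.png')"
```

```text
t 13.3 stand mm [   2.1 -111.7] z 97.9 toolx [ 0.023 -0.008 -1.   ] tooly in stand, deg 90.5 j [ 0.31  0.92 -0.09  1.51  0.11  0.69  1.63] F [-0.7  0.1 -0.5] M [-0.02  0.01  0.03] w 0.499
shift mm to (0, -111, 38) [59.8  1.1 -3.5]
```

View pics/s9.png

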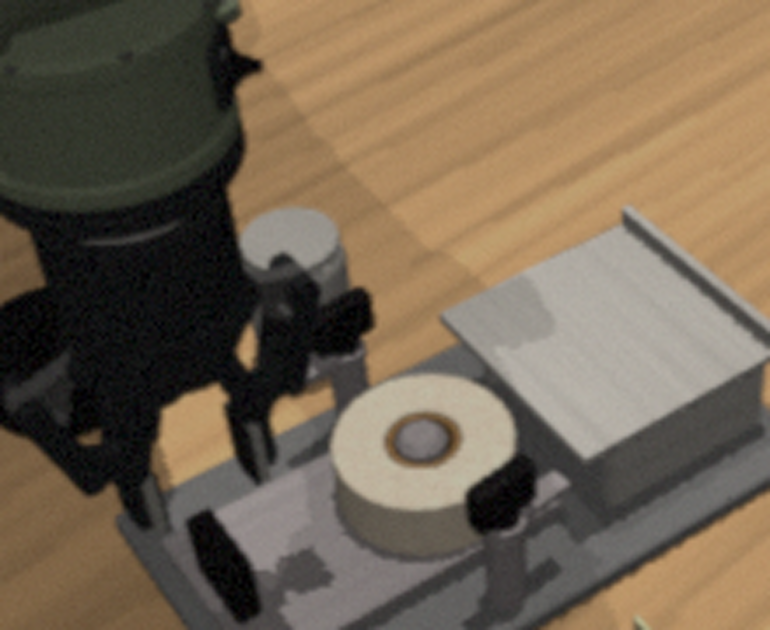

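Emit:
move_arm(
  motion=[0.02,0.001,-0.002,0,0,0.02,0,-0.001,0,0,0.013,0,0,0,0.2,0,0,0,0,0.4],
)

```text
time: 13.85
tool_pos: [0.581, -0.1935, 0.0484]
orientation: [0.083, 1.539, -0.097]
force: [0.8, -0.2, 0.5]
gripper_width: 0.303
```

```bash
python3 -c "
from h import *
rep((0,-111,40))"
```

```text
t 13.85 stand mm [   3.  -111.5] z 48.4 toolx [ 0.03  -0.011 -1.   ] tooly in stand, deg 90.5 j [ 0.31  1.   -0.08  1.54  0.12  0.58  1.62] F [ 0.8 -0.2  0.5] M [0.02 0.02 0.03] w 0.303
shift mm to (0, -111, 40) [ 8.3  0.6 -3.3]
```

Emit:
move_arm(
  motion=[0.008,0,-0.003,0,0.4,0,0,0,0,0.7,0,0,0,0,1,0,0,0,0,1,0,0,0,0,1],
)

```text
time: 14.48
tool_pos: [0.5782, -0.1923, 0.0408]
orientation: [0.085, 1.539, -0.097]
force: [1.2, 1.0, -7.9]
gripper_width: 0.149
```

```bash
python3 -c "
from h import *
rep((0,-111,40))"
```

```text
t 14.47 stand mm [ 1.000e-01 -1.107e+02] z 40.8 toolx [ 0.03  -0.009 -1.   ] tooly in stand, deg 90.4 j [ 0.31  1.   -0.08  1.55  0.12  0.56  1.62] F [ 1.2  1.  -7.9] M [ 0.19 -0.11 -0.38] w 0.149
shift mm to (0, -111, 40) [ 0.8 -0.3 -0.1]
```

Emit:
move_arm(
  motion=[-0.004,0,0.0001,0,1,-0.006,0,0.0002,0,1,-0.008,0,0.0002,0,1,-0.008,0,0.0002,0,1],
)

```text
time: 14.98
tool_pos: [0.5781, -0.1923, 0.0677]
orientation: [0.085, 1.539, -0.097]
force: [3.8, -0.5, -13.5]
gripper_width: 0.152
```

```bash
python3 -c "
from h import *
rep((0,-111,85.8))
im=ctrl.camera('scene');crop(im,120,100,340,280,3.5,'pics/s10.png')"
```

```text
t 14.97 stand mm [ 1.000e-01 -1.107e+02] z 67.7 toolx [ 0.03  -0.009 -1.   ] tooly in stand, deg 90.4 j [ 0.31  0.96 -0.08  1.55  0.12  0.61  1.62] F [  3.8  -0.5 -13.5] M [-0.15 -0.79 -0.46] w 0.152
shift mm to (0, -111, 85.8) [-18.1  -0.4   0.5]
```

View pics/s10.png

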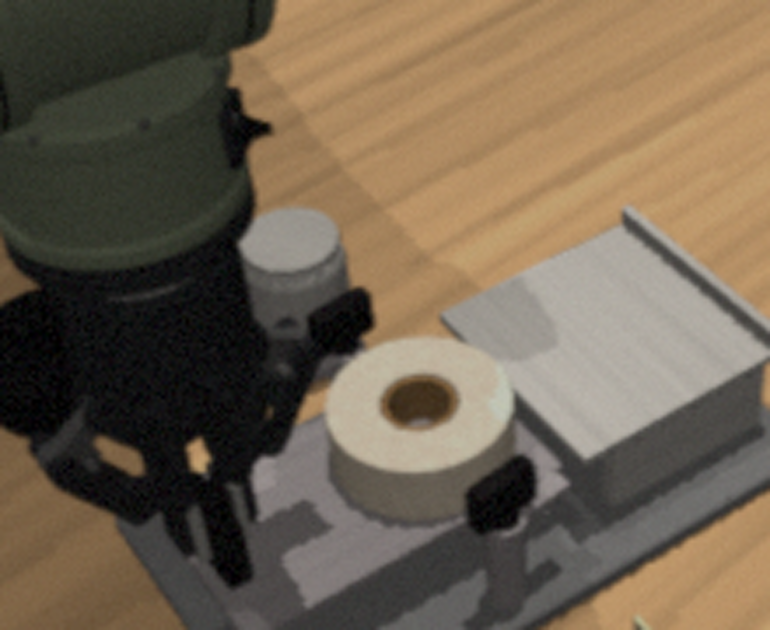

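The plate and roll are rising together and the handle is held (about 13.5 N of load). I'll continue to the top stop.

Emit:
move_arm(
  motion=[-0.008,0,0.0002,0,1,-0.006,0,0.0002,0,1,-0.003,0,0.0001,0,1,-0.002,0,0,0,1],
)

```text
time: 15.52
tool_pos: [0.5779, -0.192, 0.0866]
orientation: [0.085, 1.539, -0.096]
force: [21.3, -7.0, -68.8]
gripper_width: 0.153
```

```bash
python3 -c "
from h import *
rep((0,-111,85.8))"
```

```text
t 15.53 stand mm [  -0.2 -110.4] z 86.6 toolx [ 0.029 -0.009 -1.   ] tooly in stand, deg 90.4 j [ 0.31  0.93 -0.09  1.54  0.12  0.65  1.62] F [ 21.3  -7.  -68.8] M [-1.18 -4.11 -0.35] w 0.153
shift mm to (0, -111, 85.8) [ 0.8 -0.6  0.2]
```

Emit:
move_arm(
  motion=[0,0,0,0,1,0,0,0,0,0.6,0,0,0,0,0.3],
)

```text
time: 15.9
tool_pos: [0.5783, -0.1923, 0.0869]
orientation: [0.084, 1.539, -0.096]
force: [0.5, 0.0, -0.5]
gripper_width: 0.352
```

```bash
python3 -c "
from h import *
rep((0,-111,170))"
```

```text
t 15.9 stand mm [   0.2 -110.7] z 86.9 toolx [ 0.03  -0.009 -1.   ] tooly in stand, deg 90.5 j [ 0.31  0.93 -0.09  1.54  0.12  0.65  1.62] F [ 0.5  0.  -0.5] M [-0.03  0.06  0.06] w 0.352
shift mm to (0, -111, 170) [-83.1  -0.8   2.3]
```

Emit:
move_arm(
  motion=[-0.015,0,0,0,0,-0.03,0,0,0,0,-0.03,0,0,0,0,0,0,0,0,0],
)

```text
time: 16.4
tool_pos: [0.5764, -0.1918, 0.1688]
orientation: [0.083, 1.535, -0.097]
force: [-0.3, -0.6, -0.2]
gripper_width: 0.504
```

```bash
python3 -c "
from h import *
rep((0,-64,160))
im=ctrl.camera('scene');crop(im,120,100,340,280,3.5,'pics/s11.png')"
```

```text
t 16.4 stand mm [  -1.8 -110.4] z 168.8 toolx [ 0.033 -0.01  -0.999] tooly in stand, deg 90.5 j [ 0.32  0.81 -0.1   1.48  0.1   0.82  1.64] F [-0.3 -0.6 -0.2] M [ 0.01  0.02 -0.05] w 0.504
shift mm to (0, -64, 160) [ 8.6 46.4  1.9]
```

View pics/s11.png

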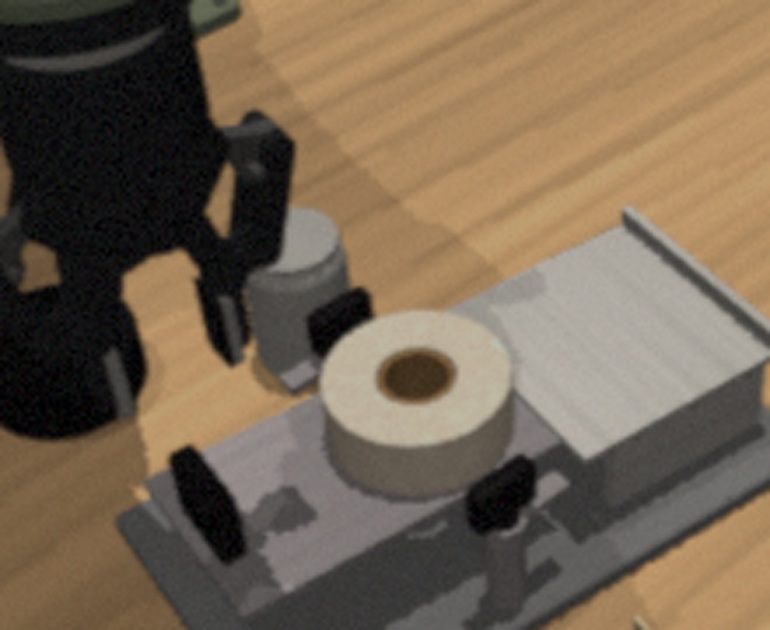

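Emit:
move_arm(
  motion=[0,0.044,0.002,0,0,0,0,0,10,0,0,0,0,10,0,0,0,0,10,0,0,0,0,10,0],
)

```text
time: 17.08
tool_pos: [0.5819, -0.1466, 0.1664]
orientation: [0.651, 1.441, -0.646]
force: [0.4, 0.5, 0.0]
gripper_width: 0.498
```

Emit:
move_arm(
  motion=[0,0,0,10,0,0,0,0,10,0,0,0,0,10,0,0,0,0,10,0,0,0,0,10,0],
)

```text
time: 17.7
tool_pos: [0.5806, -0.1459, 0.165]
orientation: [1.337, 1.103, -1.313]
force: [0.1, 0.2, -0.6]
gripper_width: 0.499
```

```bash
python3 -c "
from h import *
rep((0,-66,120),(0,-66,82))
for q in [(417,377)]:
    w=ray('scene',120+q[0]/3.5,100+q[1]/3.5,.107); print('roll top',w,R2.T@(w[:2]-p[:2])*1e3)
im=ctrl.camera('scene');crop(im,120,100,340,280,3.5,'pics/s12.png')"
```

```text
t 17.7 stand mm [ -3.2 -64.4] z 165.0 toolx [ 0.025 -0.008 -1.   ] tooly in stand, deg -2.4 j [ 0.01  0.85  0.38  1.52 -0.39  0.83  0.37] F [ 0.1  0.2 -0.6] M [ 0.06  0.03 -0.04] w 0.499
shift mm to (0, -66, 120) [45.1  2.1  1.3]
shift mm to (0, -66, 82) [83.   1.1  1.2]
roll top [ 0.5937297  -0.08111994  0.107     ] [1.81155552 1.57927551]
```

View pics/s12.png

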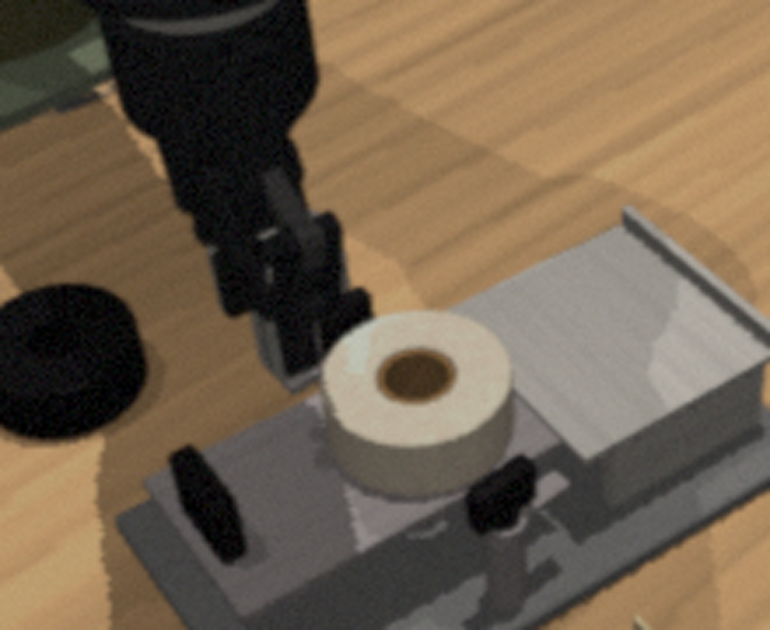

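Emit:
move_arm(
  motion=[0.02,0.003,0.005,-2.4,0,0.02,0,0,0,0,0.02,0,0,0,0,0.02,0,0,0,0,0,0,0,0,0],
)

```text
time: 18.38
tool_pos: [0.5841, -0.1512, 0.0819]
orientation: [1.301, 1.131, -1.279]
force: [0.5, -0.5, 0.9]
gripper_width: 0.499
```

```bash
python3 -c "
from h import *
rep((1,-52,82),(1,77,82))
im=ctrl.camera('scene');crop(im,120,100,340,280,3.5,'pics/s13.png')"
```

```text
t 18.38 stand mm [  0.9 -69.2] z 81.9 toolx [ 0.023 -0.007 -1.   ] tooly in stand, deg 0.5 j [ 0.05  0.96  0.31  1.56 -0.42  0.66  0.45] F [ 0.5 -0.5  0.9] M [-0.04  0.06 -0.03] w 0.499
shift mm to (1, -52, 82) [ -0.2   0.3 -17.2]
shift mm to (1, 77, 82) [  -0.7    1.3 -146.2]
```

View pics/s13.png

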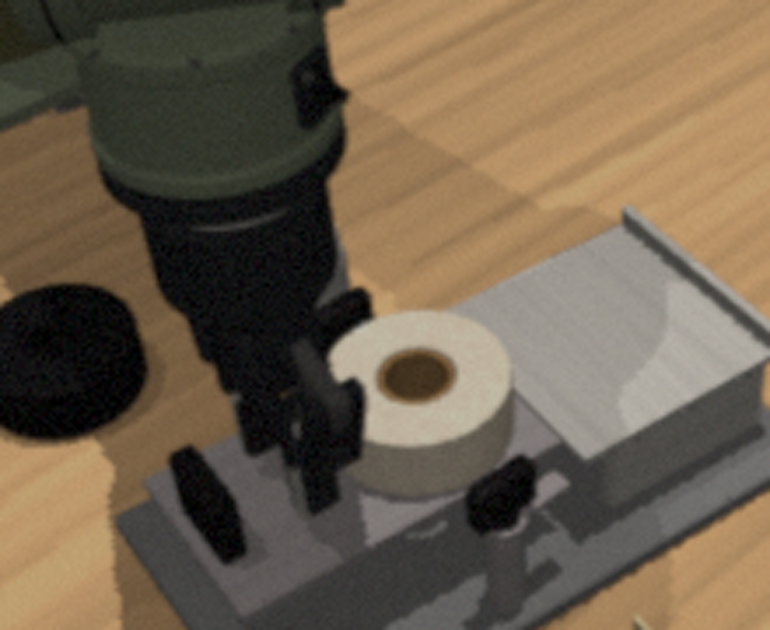

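Emit:
move_arm(
  motion=[0,0,-0.009,0,0,0,0,-0.006,0,0,0,0,-0.006,0,0,0,0,-0.008,0,0,0,0,-0.008,0,0],
)

```text
time: 19.05
tool_pos: [0.5897, -0.1124, 0.0849]
orientation: [1.3, 1.128, -1.275]
force: [-0.3, -0.7, -0.8]
gripper_width: 0.499
```

```bash
python3 -c "
from h import *
rep((1,77,82))
im=ctrl.camera('scene');crop(im,120,100,340,280,3.5,'pics/s14.png')"
```

```text
t 19.05 stand mm [  1.7 -29.9] z 84.9 toolx [ 0.027 -0.008 -1.   ] tooly in stand, deg 0.5 j [-0.02  0.96  0.32  1.58 -0.43  0.65  0.4 ] F [-0.3 -0.7 -0.8] M [-0.26  0.04  0.01] w 0.499
shift mm to (1, 77, 82) [   2.3    0.3 -107. ]
```

View pics/s14.png

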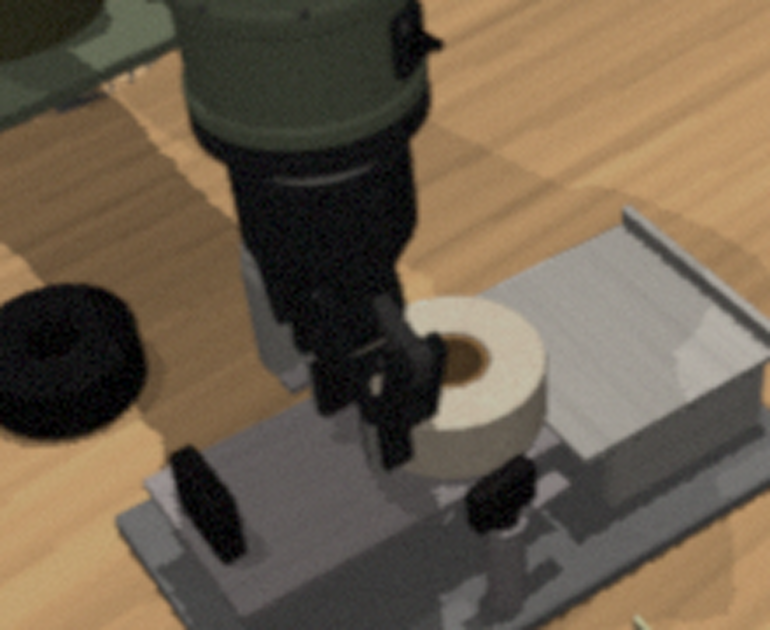

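Emit:
move_arm(
  motion=[0.001,0,-0.009,0,0,0.001,0,-0.009,0,0,0.0005,0,-0.009,0,0,0.0005,0,-0.009,0,0,0.0005,0,-0.009,0,0],
)

```text
time: 19.73
tool_pos: [0.5957, -0.0645, 0.0813]
orientation: [1.3, 1.127, -1.275]
force: [-0.4, -3.4, 3.0]
gripper_width: 0.501
```

```bash
python3 -c "
from h import *
rep((1,77,82))
im=ctrl.camera('scene');crop(im,140,100,360,280,3.5,'pics/s15.png')"
```

```text
t 19.73 stand mm [ 1.7 18.3] z 81.3 toolx [ 0.028 -0.009 -1.   ] tooly in stand, deg 0.6 j [-0.11  0.96  0.33  1.58 -0.45  0.64  0.33] F [-0.4 -3.4  3. ] M [-0.61  0.09 -0.02] w 0.501
shift mm to (1, 77, 82) [ -1.1  -0.1 -58.7]
```

View pics/s15.png

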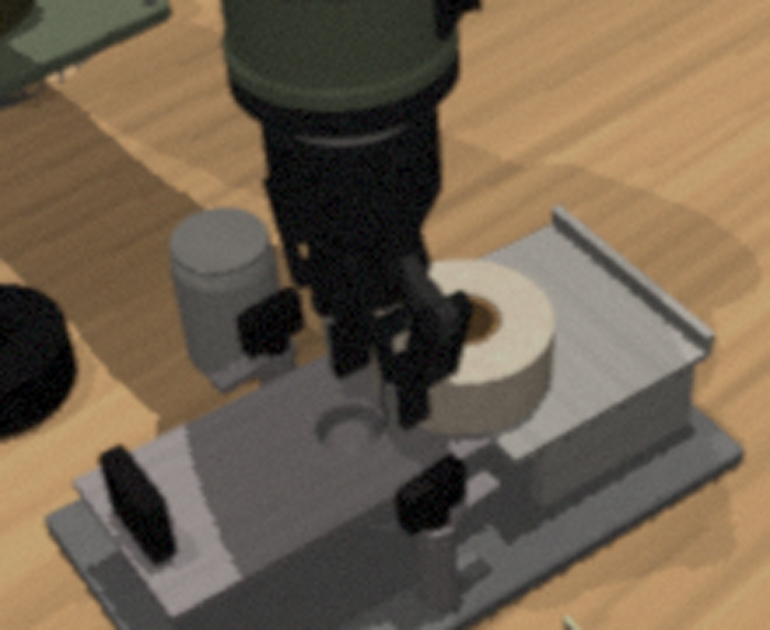

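The roll is flat and halfway onto the shelf. I'll keep pushing.

Emit:
move_arm(
  motion=[0,0,-0.009,0,0,0,0,-0.009,0,0,0,0,-0.009,0,0,0,0,-0.009,0,0,0,0,-0.007,0,0],
)

```text
time: 20.4
tool_pos: [0.6007, -0.0169, 0.0805]
orientation: [1.3, 1.13, -1.274]
force: [-0.1, -1.6, 0.9]
gripper_width: 0.5
```

```bash
python3 -c "
from h import *
rep((1,77,82))
im=ctrl.camera('scene');crop(im,140,80,360,260,3.5,'pics/s16.png')"
```

```text
t 20.4 stand mm [ 0.8 66.2] z 80.5 toolx [ 0.027 -0.007 -1.   ] tooly in stand, deg 0.6 j [-0.19  0.97  0.34  1.58 -0.46  0.65  0.26] F [-0.1 -1.6  0.9] M [-0.43  0.15 -0.04] w 0.5
shift mm to (1, 77, 82) [ -1.5   0.4 -10.8]
```

View pics/s16.png

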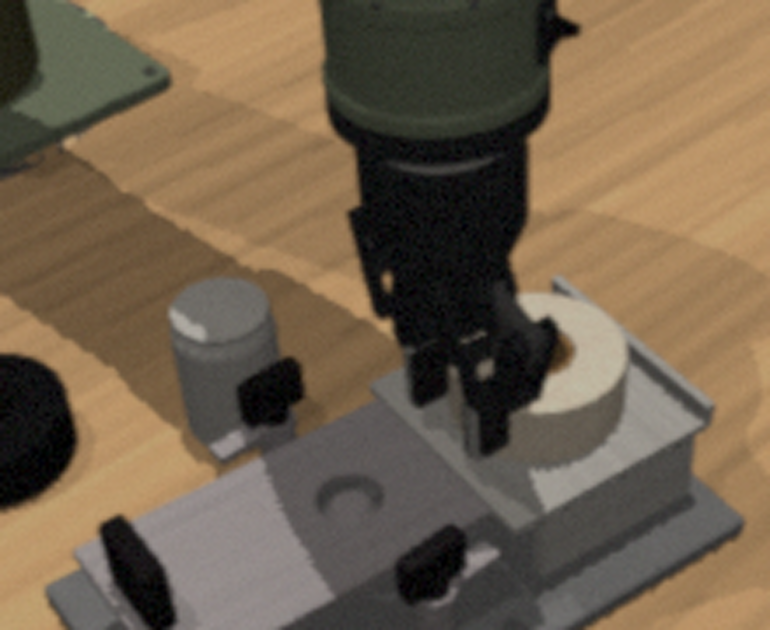

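Emit:
move_arm(
  motion=[0,0,-0.003,0,0,0,0,-0.003,0,0,0,0,-0.002,0,0],
)

```text
time: 20.82
tool_pos: [0.6017, -0.0079, 0.0805]
orientation: [1.3, 1.13, -1.273]
force: [-0.9, -2.3, 0.3]
gripper_width: 0.502
```

```bash
python3 -c "
from h import *
rep((1,77,82))"
```

```text
t 20.82 stand mm [ 0.6 75.3] z 80.5 toolx [ 0.027 -0.007 -1.   ] tooly in stand, deg 0.7 j [-0.21  0.97  0.35  1.57 -0.46  0.66  0.25] F [-0.9 -2.3  0.3] M [-0.38  0.07  0.02] w 0.502
shift mm to (1, 77, 82) [-1.5  0.4 -1.7]
```

Emit:
move_arm(
  motion=[0,0,-0.002,0,0],
)

```text
time: 20.95
tool_pos: [0.6019, -0.0059, 0.0805]
orientation: [1.3, 1.13, -1.274]
force: [-0.6, -1.6, 0.4]
gripper_width: 0.499
```

Emit:
move_arm(
  motion=[0,0,-0.0015,0,0],
)

```text
time: 21.08
tool_pos: [0.6021, -0.0044, 0.0805]
orientation: [1.3, 1.13, -1.274]
force: [0.4, -1.8, 0.2]
gripper_width: 0.497
```

```bash
python3 -c "
from h import *
rep((1,77,82))
im=ctrl.camera('scene');crop(im,240,80,350,170,7,'pics/s17.png')"
```

```text
t 21.07 stand mm [ 0.6 78.8] z 80.5 toolx [ 0.027 -0.007 -1.   ] tooly in stand, deg 0.6 j [-0.22  0.97  0.35  1.57 -0.47  0.66  0.25] F [ 0.4 -1.8  0.2] M [-0.39 -0.    0.01] w 0.497
shift mm to (1, 77, 82) [-1.5  0.4  1.8]
```

View pics/s17.png

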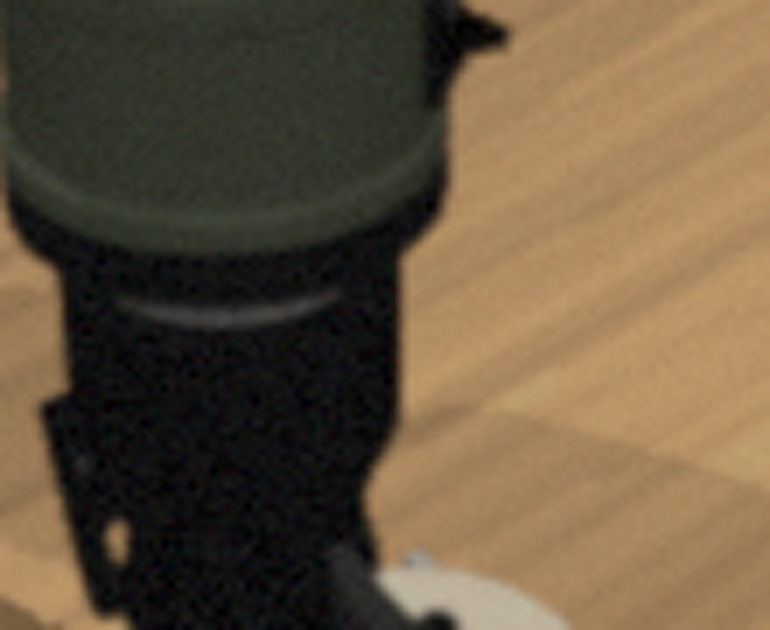

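Emit:
move_arm(
  motion=[0,0,-0.001,0,0,0,0,-0.001,0,0],
)

```text
time: 21.38
tool_pos: [0.6023, -0.0032, 0.0805]
orientation: [1.3, 1.128, -1.275]
force: [-1.2, -8.8, 1.3]
gripper_width: 0.503
```

```bash
python3 -c "
from h import *
rep()
im=ctrl.camera('scene');crop(im,240,130,350,220,7,'pics/s18.png')"
```

```text
t 21.38 stand mm [ 0.7 80. ] z 80.5 toolx [ 0.027 -0.008 -1.   ] tooly in stand, deg 0.6 j [-0.22  0.97  0.35  1.57 -0.47  0.66  0.24] F [-1.2 -8.8  1.3] M [-1.75  0.14 -0.01] w 0.503
```

View pics/s18.png

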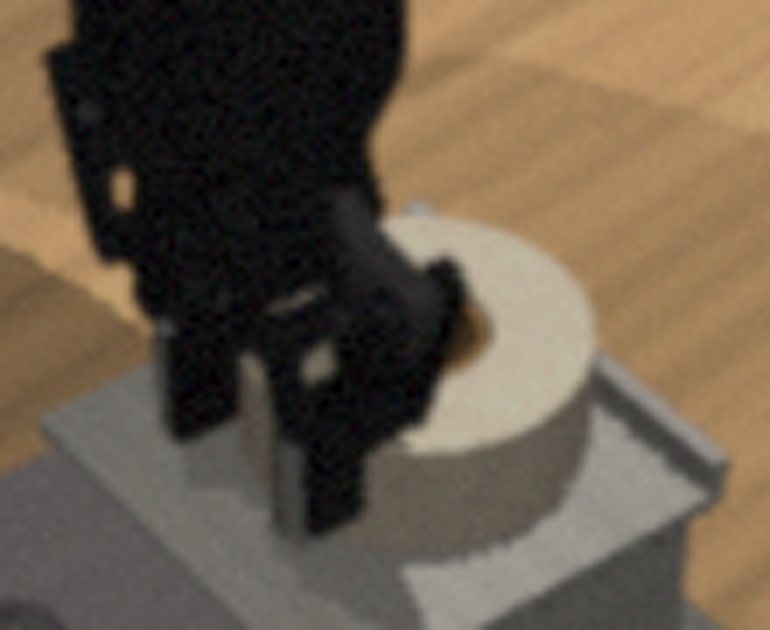

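Force has jumped to 8.8 N and the view shows the roll's rim at the lip (crop (595,350)). I'll back off, rise and check.

Emit:
move_arm(
  motion=[0,0,0.006,0,0,0,0,0.015,0,0,-0.03,0,0.01,0,0,-0.06,0,0,0,0,-0.06,0,0,0,0],
)

```text
time: 22.05
tool_pos: [0.5926, -0.0367, 0.231]
orientation: [1.298, 1.132, -1.281]
force: [0.7, 1.3, -0.4]
gripper_width: 0.499
```

Emit:
move_arm(
  motion=[0,0,0.06,0,0,0,-0.03,0.05,0,0,0,-0.05,0.03,0,0,0,-0.05,0.03,0,0,0,-0.05,0,0,0],
)

```text
time: 22.68
tool_pos: [0.3897, -0.1932, 0.2307]
orientation: [1.3, 1.125, -1.276]
force: [1.1, -1.7, -0.3]
gripper_width: 0.503
```

```bash
python3 -c "
from h import *
rep()
im=ctrl.camera('scene');crop(im,140,100,360,320,2.7,'pics/s19.png');cv2.imwrite('pics/sf.png',im[:,:,::-1])
im=ctrl.camera('top');crop(im,220,120,400,270,4,'pics/t19.png')"
```

```text
t 22.68 stand mm [-186.8 -134.8] z 230.7 toolx [ 0.028 -0.011 -1.   ] tooly in stand, deg 0.5 j [ 0.15  0.53  0.39  2.   -0.34  0.64  0.64] F [ 1.1 -1.7 -0.3] M [-0.03 -0.06  0.01] w 0.503
```

View pics/s19.png

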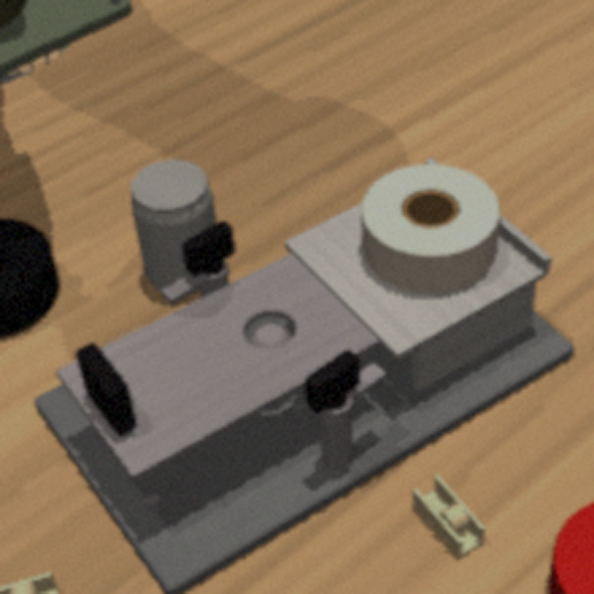

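View pics/t19.png

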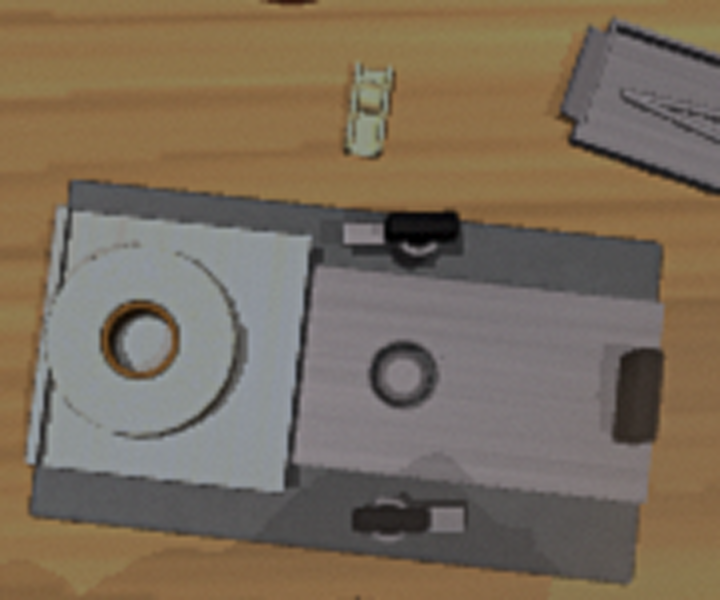

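```bash
python3 - <<'E'
from h import *
st=lambda n,u,v,z:np.round(R2.T@(ray(n,u,v,z)[:2]-p[:2])*1e3,1)
print("roll top view",st("top",220+140/4,120+339/4,.105),"scene",st("scene",140+431/2.7,100+208/2.7,.105))
print("rim",st("top",220+45/4,120+335/4,.105),st("top",220+238/4,120+343/4,.105))
print("lip ends inner top",st("top",220+70/4,120+212/4,.081),st("top",220+42/4,120+462/4,.081))
for n,a,b in[("far",(384,228),(459,228)),("near",(352,519),(430,516))]:
    A=st("top",220+a[0]/4,120+a[1]/4,.1);B=st("top",220+b[0]/4,120+b[1]/4,.1);d=B-A
    print(n,A,B,"axis angle deg",np.degrees(np.arctan2(d[1],d[0])))
print("handle top scene/top",st("top",220+642/4,120+396/4,.111),st("scene",140+92/2.7,100+358/2.7,.111))
E
```

```text
roll top view [ -0.6 129.2] scene [  0.9 130.4]
rim [ -3.6 174.8] [ 2.4 82.4]
lip ends inner top [ 61.  173.6] [-63.8 172.5]
far [65.9 18.5] [ 69.7 -17.4] axis angle deg -83.95776465402403
near [-74.9  19.5] [-69.4 -17.1] axis angle deg -81.45392489689236
handle top scene/top [  -2.8 -109.4] [ -10.6 -111.7]
```

```bash
python3 -c "
from h import *
ctrl.job_done(); rep()"
```

```text
the job is handed in; nothing more can be done
the job is handed in; nothing more can be done
```

I finished the job and handed it in at about 23 s of the 67 s allowed. Both retaining knobs are turned to their end stops and the lift plate is at its top stop. The roll was pushed flat along the shelf until it touched the end lip. The gripper then backed off and moved clear.

**Last checks:**
- **Roll:** its centre is at stand (-0.6, 129.2) mm in the top view and (0.9, 130.4) mm in the scene view. The ideal is (0, 129), so the rim is at the lip and the roll is on the midline. It looked flat in both views.
- **Contact with the lip:** the pushing force rose from about 2 N to 8.8 N as the rim arrived.
- **Knobs:** their bars read 84° (far) and 81° (near) from the closed position. The end stop is 83° and the limit is 76°.
- **Plate:** it came hard against its top stop, with 69 N on the wrist. It was still up in the final pictures.
- **Bystanders:** the canister and the nearer clamp looked unmoved. The final crops showed only part of the tray and the other clamp. I judged all of these by eye and did not measure them.

**Disagreements:**
- **First grasp:** my first grasp of the near knob sat about 4 mm off its axis and loaded the wrist with 49 N. I opened the gripper, re-centred and gripped again.
- **Stand fit:** the fit of the stand frame had scene-view corner errors of up to 6 mm, but the grasps agreed with it to about 1–2 mm.
- **Handle:** the final handle-top readings from the two views differed by about 8 mm in x. I put this down to roughly picked pixels.

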